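Spin the carving turntable and brake it on the mark

TASK

With the fingertips, flick the free-running carver's turntable into a spin (its upright peg is there to be pushed) and let it coast untouched for at least two seconds so the carving can be looked over. Then, while it is still turning, brake the wooden disc with a fingertip so that the pointed tooth on its rim stops opposite the fixed steel pointer, and finish with the fingertip still pressing on the disc, holding it at rest there. Do not take the peg between the fingers, leave the small loose carving lying in the middle of the disc, and leave the mallet, chisel and glue bottle alone.

Things in the scene. Friction and masses are not known exactly. Their poses are not given: they have to be found in the camera images.
- turntable: the carver's turntable on the bench: a fixed steel foot 160 mm across, bolted down, that carries the disc. Origin on the disc's upright axis of rotation at bench height; the foot never moves during a run, but its place differs from run to run
- platter (a joint): angle of the disc, in rad, counter-clockwise seen from above positive, counting on through full turns; at 0 the tooth points along world x (turntable's own x), so tooth and peg stand in the direction of this angle
- board_center (a point): centre of the top face of the round wooden disc, on its axis, 70 mm above the bench. Disc 260 mm across, 20 mm thick, flat on top, about 1.8 kg (inertia 0.015 kg m2), turning freely and endlessly either way. It coasts long: at 1 rad/s it loses about 0.1 rad/s each second. A few newtons of fingertip on top stop it almost at once; a hard press can drag it some millimetres
- tooth_tip (a point): point of the single wooden tooth that juts 25 mm out of the disc's rim (36 mm wide at the root, pointed): 155 mm from the axis, 60 mm above the bench; moves with the disc
- peg_top (a point): top centre of the upright round wooden peg on the disc, 16 mm across and 35 mm tall (from 70 to 105 mm above the bench), 105 mm from the axis, in line with the tooth; push its side to spin the disc; moves with the disc
- pointer: the fixed pointer: steel post on a 70 x 50 mm foot beside the disc, carrying a steel cone. Origin on the disc's axis at bench height; its own x axis points from the axis towards the pointer. Post 215 mm from the axis, 72 mm tall; fixed during a run
- pointer_tip (a point): sharp tip of the fixed steel cone that points at the disc's axis: 170 mm from the axis, 60 mm above the bench, 15 mm clear of the passing tooth's point
- carving_mid (a point): the loose round carved rosette lying in the middle of the disc: 70 mm across, 18 mm thick with a boss to 28 mm, top about 98 mm above the bench; this point is on its axis, 12 mm above its underside; it rides round with the disc
- mallet_mid (a point): round carver's mallet standing on its head beside the turntable, 82 mm across and 235 mm tall; point on its axis 100 mm up; leave alone
- chisel_mid (a point): chisel lying on the bench, 260 mm long, 26 mm thick at the handle; point near its middle; leave alone
- glue_mid (a point): glue bottle, 60 mm across, 150 mm tall; point half-way up; leave alone
Mind the look-alikes: they are no part of the job. What is meant by the part that bears carving_mid is not pink, and is the smaller of those in its own colour.

How it is judged:
By the outcome, as a careful person would: the job done as asked, in the order asked, and still so for the second after the job is handed in, while the arm keeps its last pose, push and grip.
It also fails if it takes over 58 s, if anything falls off the work surface, if the arm or the gripper's body presses on something with over 40 N, if the wrist force passes 120 N, or if a joint passes its speed limit or range.

ROBOT

A 7-joint arm with a two-finger parallel gripper is mounted at the origin on the work surface. World frame = base frame: x ahead of the robot, y to its left, z up, the work surface at z = 0. Lengths are in m, angles in rad, forces in N, time in s.
With the tool pointing down it reaches from about 0.35 to 0.775 m from the base axis. Payload 3.1 kg.
Tool frame: the origin (TCP) lies on the centre line of the jaws, within the pads' length; the fingertips stand 17 mm ahead of it and the grasp point (between the pads) lies 2 mm behind it; z points along the fingers, y is the line along which they close (so a half turn about z gives the same grasp; the last joint's range is limited). The gripper opens to 85 mm and grips with 20 to 120 N. Pads are 22 mm wide; open, the fingers measure 114 mm over their backs; the gripper's body (76 mm by 85 mm) begins 54 mm behind the grasp point. The pads swing forward as they close: fully open they stand 13 mm farther back than shut.
Start: joints at [-1.27, 0.311, 0.014, 1.512, -0.004, 1.319, -0.027], TCP at [0.185, 0.518, 0.219] pointing down, gripper open.
Joint ranges: [-2.7, 2.7], [-0.3, 1.91], [-1.27, 1.3], [0.12, 2.57], [-1.44, 4.58], [0.2, 2.03], [-3.05, 3.05]. Speed limits (rad/s): [2.79, 2.79, 3.14, 3.14, 3.14, 3.14, 3.14].

INTERFACE

Orientations are given as a unit quaternion [w, x, y, z].
In Python, from bench import observe, get_image, finish_job gives the robot as it stands. The module is installed in compiled form; this text tells all that it offers.
- The arm moves only by the shell command python3 -m inch 'ROWS' [OPENING] [FORCE]. ROWS is JSON, a list of rows, each a list of 6 numbers: the shift along the tool's x, y, z normalised to -1 to 1, where 1 is 25 mm, then the turn, a rotation vector about the tool's x, y, z normalised to -1 to 1, where 1 is 0.12 rad. In form: [[dx, dy, dz, rx, ry, rz], ...]. A call has 1 to 20 rows; each row shifts and turns the commanded pose from where the row before left it, along the tool's axes as they then stand; what a row does not reach is not made up. A row lasts 1/12 s, in which the tool goes at most 41.7 mm and 7.16 degrees, less where a joint would pass 70% of its speed; a pose out of reach is approached as far as the arm can. A call with a number of a shift or a turn outside -1 to 1 is refused whole. A call with a gripper value outside its range is refused whole. OPENING is the opening, from -1 (shut) to 1 (fully open), so that 0 is half open, set as the call begins (- or left out, the last holds). The fingers move at their own pace and stop on an object; FORCE is the grip in N (left out, the last holds). Time passes only in rows, so rows that do not move let the fingers close. It gives the time, the measured TCP pose, the force, the opening and the grip force at its end, in the units of the state.
- observe(): the state, without advancing time (a new reading comes with each control period).
- get_image(name): name is "scene" or "top" or "wrist"; returns a dict with "pixels" (400x640x3 uint8, red, green, blue), "intrinsics" (3x3 intrinsics, pixels), "distortion" ([k1, k2, p1, p2, k3] as OpenCV has them; the pictures are not rectified), "T" (4x4, takes a point from camera to world coordinates); the wrist camera has in their place "hand_eye" (4x4, takes a point from camera to tool coordinates, whose origin is the TCP and whose axes are the flange's). Camera axes: x right, y up, looking along -z (the intrinsics and any distortion apply to the point x, -y, -z); pixel columns grow to the right and rows downward; lengths in m; the calibration is good to about 2 mm. A picture is of the moment at which its call begins: read the wrist's pose just before it. There is no depth.
- finish_job(): hands the job in; it is judged then, once.
The state is a dict: "clock": time; "q": joint angles; "qvel": joint speeds; "joint_efforts": joint torques, N m; "position": TCP position; "eef_rot": TCP orientation; "wrist_force": force on the tool from outside, world axes, zero at the start; "ft_torque": the same for the moment, N m; "finger_gap": finger opening in m; "grasp_force": force on a finger pad.
Only numpy, scipy, OpenCV 4.12 (cv2) and the standard library are available. Lean on these libraries where they do the work, as an engineer would, in place of code of your own. Each camera call takes 0.05 s, during which the arm holds its last target. There are 200 camera calls.

## Working session

There is one attempt and no reset: what is moved stays moved. The work goes in short steps, Python scripts to look and compute and a shell command to move; the robot and the scene stay as the last step left them, time stands still between calls to the robot, and variables do not carry over. Pictures are saved under pics/ and viewed, at most 10 in all, crops included, and the job is handed in when it is done.

```bash
mkdir -p pics; python3 - <<'E'
from bench import *
import cv2,numpy as np,pickle
s=observe();print(s)
for n in["scene","top"]:
    i=get_image(n);pickle.dump(i,open(n+'.pkl','wb'));cv2.imwrite(f'pics/{n}0.png',i['pixels'][:,:,::-1]);print(n,i['intrinsics'],i['distortion'],i['T'])
i=get_image("wrist");print(i['hand_eye'],i['intrinsics'],i['distortion'])
E
```

```text
{'clock': 0.0, 'q': array([-1.26972088,  0.31171015,  0.01396853,  1.51308225, -0.00437194,
        1.31917453, -0.02717173]), 'qvel': array([ 1.27715059e-03,  4.28197557e-04, -4.71042678e-04, -2.51985564e-04,
       -3.86983405e-05,  5.13651005e-04, -8.07906319e-04]), 'joint_efforts': array([ 4.55841318e-04, -3.79930544e+01,  1.46032590e-01, -2.30573559e+01,
        1.22635451e-02,  1.39613842e-02, -5.68029890e-06]), 'position': array([0.18458823, 0.51729043, 0.21751939]), 'eef_rot': array([-1.42521525e-04,  1.70483614e-01,  9.85359814e-01, -1.16330199e-03]), 'wrist_force': array([-0.19301184,  0.59193645,  0.45698318]), 'ft_torque': array([-0.00250628,  0.06274161, -0.00796615]), 'grasp_force': 0.0, 'finger_gap': 0.08528324381970619}
scene [[502.63294714   0.         313.33483613]
 [  0.         502.63294714 193.93891743]
 [  0.           0.           1.        ]] [-0.1625805  0.         0.         0.         0.       ] [[ 0.14293056 -0.7070298   0.69258914  1.6386758 ]
 [ 0.98956003  0.11515817 -0.0866576  -0.12588742]
 [-0.01848779  0.69774456  0.71610805  1.17109875]
 [ 0.      
[... 196 characters left out ...]
  0.          0.          0.        ] [[-0.01007791  0.99304511 -0.11730237  0.41817452]
 [-0.99984543 -0.01169742 -0.013126    0.01492122]
 [-0.01440684  0.11715196  0.9930095   1.54300235]
 [ 0.          0.          0.          1.        ]]
[[ 3.97496997e-04  9.49791381e-01  3.12883644e-01  8.21056401e-02]
 [ 9.99999804e-01 -2.26277479e-04 -5.83541274e-04  3.19677856e-04]
 [-4.83443950e-04  3.12883815e-01 -9.49791285e-01 -1.54980444e-01]
 [ 0.00000000e+00  0.00000000e+00  0.00000000e+00  1.00000000e+00]] [[277.1336369    0.         328.26670056]
 [  0.         277.1336369  197.44772211]
 [  0.           0.           1.        ]] [-0.01749444  0.          0.          0.          0.        ]
```

View pics/top0.png

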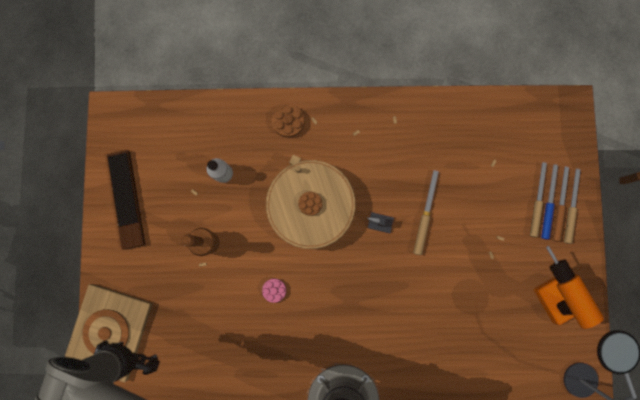

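View pics/scene0.png

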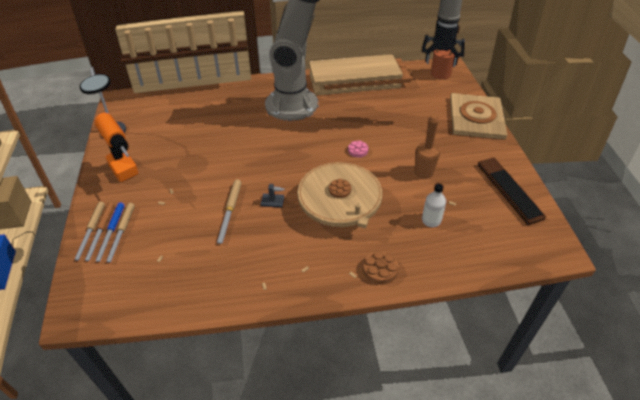

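```bash
cat > h.py <<'E'
import cv2,numpy as np,pickle
from scipy.spatial.transform import Rotation as R
def proj(i,P):
    T=np.linalg.inv(i['T']);p=np.atleast_2d(P)@T[:3,:3].T+T[:3,3]
    p=p*[1,-1,-1]
    return cv2.projectPoints(p,np.zeros(3),np.zeros(3),i['intrinsics'],np.array(i['distortion']))[0][:,0]
def ray(i,uv,z):
    n=cv2.undistortPoints(np.array([[uv]],float),i['intrinsics'],np.array(i['distortion']))[0,0]
    d=i['T'][:3,:3]@[n[0],-n[1],-1];o=i['T'][:3,3];return o+d*(z-o[2])/d[2]
def rect(i,c,z,half=.25,px=.001):
    n=int(2*half/px);g=(np.arange(n)-n/2)*px
    X=c[0]-g[:,None]+0*g[None];Y=c[1]-g[None]+0*g[:,None]   # up=+x, left=+y
    uv=proj(i,np.c_[X.ravel(),Y.ravel(),np.full(n*n,z)]).reshape(n,n,2).astype(np.float32)
    return cv2.remap(i['pixels'],uv,None,cv2.INTER_LINEAR)[:,:,::-1].copy()
E
python3 - <<'E'
from h import *
t=pickle.load(open('top.pkl','rb'));s=pickle.load(open('scene.pkl','rb'))
a=ray(t,(311,204),.07);b=ray(s,(340,194),.07);print(a,b)
for n,uv,z in [('tooth',(294,159),.06),('peg',(303,171),.105),('post',(380,222),.05),('mallet',(200,241),.05),('glue',(220,170),.07)]: print(n,ray(t,uv,z))
c=(a+b)/2
v=np.hstack([rect(t,a,.065,.2),rect(s,a,.065,.2)])
for k in(0,400):
  for d in(0,): cv2.circle(v,(200+k,200),130,(0,255,0),1)
cv2.imwrite('pics/r0.png',v)
E
```

```text
[0.57151675 0.08443582 0.07      ] [0.58710221 0.0877764  0.07      ]
tooth [0.70706065 0.13446471 0.06      ]
peg [0.66305525 0.10511321 0.105     ]
post [ 0.51821884 -0.1165859   0.05      ]
mallet [0.46792847 0.41282052 0.05      ]
glue [0.67521977 0.35204448 0.07      ]
```

View pics/r0.png

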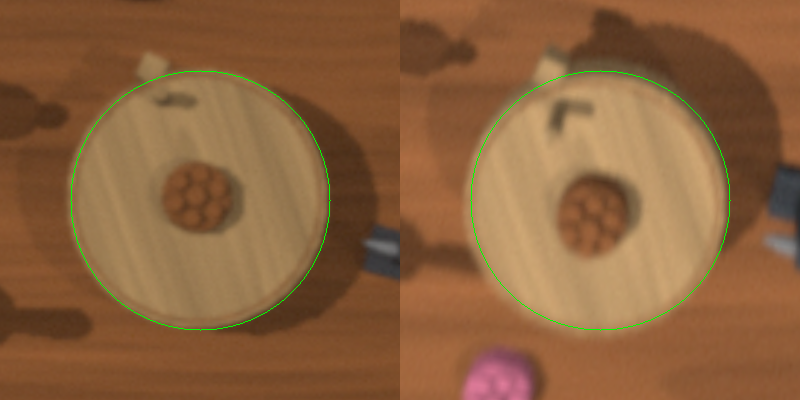

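The brown rosette on the disc (top px 311,204) is the carving meant. The other brown one (289,122) is larger and the one at (273,291) is pink. The rectified crop confirms the choice and shows the tooth at about 20° and the pointer tip at about -104°.

```bash
python3 -m inch '[[0,0,-1,0,0,-1],[0,0,-1,0,0,-1],[0,0,-1,0,0,-1],[0,0,-0.3,0,0,-1],[0,0,0,0,0,-1],[0,0,0,0,0,-0.8]]' -1 && python3 -m inch '[[-0.64,-1,0,0,0,0],[-0.64,-1,0,0,0,0],[-0.64,-1,0,0,0,0],[-0.64,-1,0,0,0,0],[-0.64,-1,0,0,0,0],[-0.64,-1,0,0,0,0],[-0.64,-1,0,0,0,0],[-0.64,-1,0,0,0,0],[-0.64,-1,0,0,0,0],[-0.64,-1,0,0,0,0],[-0.64,-1,0,0,0,0],[-0.64,-1,0,0,0,0],[-0.64,-1,0,0,0,0],[-0.64,-1,0,0,0,0],[-0.64,-1,0,0,0,0],[-0.64,-1,0,0,0,0],[-0.64,-1,0,0,0,0],[-0.64,-1,0,0,0,0],[-0.5,-0.7,0,0,0,0],[-0.3,-0.4,0,0,0,0]]'
cat >> h.py <<'E'
from bench import observe,get_image
def wr():
    s=observe();i=get_image('wrist');T=np.eye(4);T[:3,:3]=R.from_quat(s['eef_rot'],scalar_first=True).as_matrix();T[:3,3]=s['position'];i['T']=T@i['hand_eye'];return i
E
python3 - <<'E'
from h import *
i=wr();pickle.dump(i,open('w1.pkl','wb'))
c=np.array([.571,.086])
a=i['pixels'][:,:,::-1]
b=cv2.resize(rect(i,c,.065,.2),(400,400))
cv2.circle(b,(200,200),130,(0,255,0),1)
cv2.imwrite('pics/w1.png',np.hstack([cv2.resize(a,(400,250)).__class__ and cv2.copyMakeBorder(cv2.resize(a,(400,250)),0,150,0,0,0),b]))
s=observe();print(s['clock'],s['position'],R.from_quat(s['eef_rot'],scalar_first=True).as_matrix().round(3),s['q'],s['wrist_force'])
E
```

```text
clock: 0.65
position: [0.1849, 0.5184, 0.3019]
eef_rot: [0.0, -0.178, 0.984, 0.001]
wrist_force: [0.1, 0.3, -0.4]
finger_gap: 0.0126
grasp_force: 0.0
clock: 2.32
position: [0.641, 0.1728, 0.2998]
eef_rot: [-0.001, -0.173, 0.985, -0.001]
wrist_force: [-1.2, 0.3, 0.0]
finger_gap: 0.0002
grasp_force: 0.0
2.3667 [0.64212926 0.17137189 0.29913906] [[-0.941 -0.34   0.   ]
 [-0.34   0.941 -0.004]
 [ 0.001 -0.004 -1.   ]] [-0.39690645  0.55220641  0.2091398   0.97051973 -0.10490439  1.62919043
  1.69318949] [ 1.27661315 -1.99750266 -0.71461409]
```

View pics/w1.png

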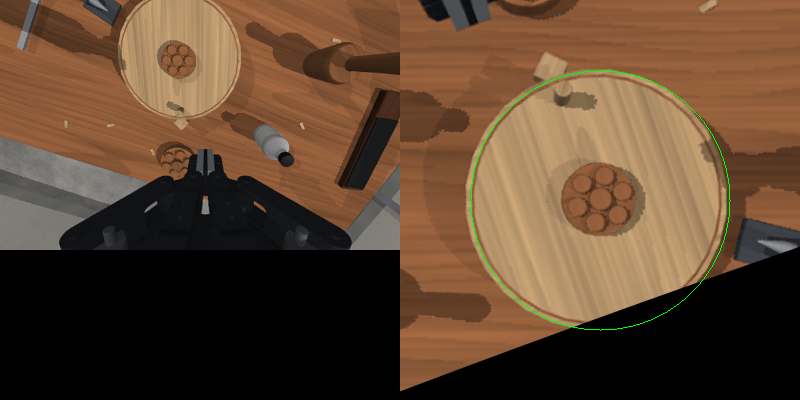

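```bash
python3 -m inch '[[-0.1,0,1,0,0,0],[-0.1,0,1,0,0,0],[-0.1,0,1,0,0,0],[0,0,1,0,0,0],[0,0,1,0,0,0],[0,0,1,0,0,0],[0,-0.2,1,0,0,0],[0,-0.3,0.6,0,0,0],[0,-0.3,0.3,0,0,0],[0,-0.2,0,0,0,0],[0,0,0,0,0,0]]'
python3 - <<'E'
from h import *
t=get_image('top');w=wr()
c=np.array([.571,.086])
cv2.imwrite('pics/a2.png',np.hstack([rect(t,c,.1,.2),rect(w,c,.1,.2)]))
s=observe();print(s['clock'],s['position'],R.from_quat(s['eef_rot'],scalar_first=True).as_matrix().round(3),s['wrist_force'])
E
```

```text
clock: 3.28
position: [0.6554, 0.1536, 0.1041]
eef_rot: [0.0, -0.175, 0.985, -0.001]
wrist_force: [0.6, -0.9, 0.8]
finger_gap: 0.0001
grasp_force: 0.0
3.3833 [0.65594728 0.15593489 0.10550108] [[-0.938 -0.345  0.003]
 [-0.345  0.938  0.001]
 [-0.003 -0.    -1.   ]] [-0.07758548 -0.47678224  0.61892643]
```

View pics/a2.png

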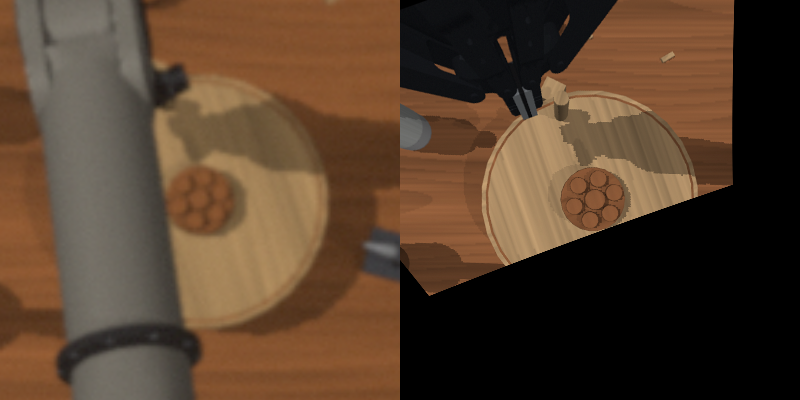

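Picture: peg top is at (561,97) in the right half and the fingertips at about (525,108), just on its CCW side with a gap of about 14 mm, so the finger is placed to push clockwise.

```bash
python3 -m inch '[[-0.1,-0.2,0.15,0,0,0],[0,-0.2,0,0,0,0],[0,-0.12,0,0,0,0.24],[0,-0.18,0,0,0,0.36],[0,-0.24,0,0,0,0.48],[0,-0.36,0,0,0,0.71],[0,-0.48,0,0,0,0.95],[0,-0.5,0,0,0,0.99],[0,-0.5,0,0,0,0.99],[0,-0.5,0,0,0,0.99],[0,0,0,0,0,0],[0,0,0,0,0,0],[0,0,-1,0,0,0],[0,0,-1,0,0,0],[0,0,-1,0,0,0],[0,0,-1,0,0,0]]'
cat >> h.py <<'E'
C=np.array([.571,.086])
def ang(name='scene',c=C,save=None):
    s=observe();i=get_image(name)
    a=np.radians(np.arange(0,360,.5));r=np.arange(.134,.152,.002)
    P=np.array([[c[0]+q*np.cos(t),c[1]+q*np.sin(t),.065] for t in a for q in r])
    uv=proj(i,P).astype(np.float32).reshape(len(a),len(r),2)
    v=cv2.remap(i['pixels'],uv,None,cv2.INTER_LINEAR).astype(float)
    g=np.median(v[...,2]/(v[...,0]+20)*np.minimum(v[...,0],200)/100,axis=1)  # light & unsaturated
    g=cv2.blur(np.r_[g,g,g][:,None],(1,15))[len(a):2*len(a),0]
    k=np.argsort(g)[::-1]
    if save: cv2.imwrite(save,np.hstack([rect(i,c,.065,.2),i['pixels'][:,:,::-1]]))
    return s['clock'],np.degrees(a[k[0]]),g[k[0]],s,i,g
E
python3 - <<'E'
from h import *
for n in('scene','top'):
    t,a,g,s,i,G=ang(n,save=f'pics/f_{n}.png');print(n,t,a,g.round(2),G[::40].round(2))
print(s['position'],s['q'].round(2),R.from_quat(s['eef_rot'],scalar_first=True).as_matrix().round(3))
a=cv2.imread('pics/f_scene.png')[:,:400];b=cv2.imread('pics/f_top.png')[:,:400];cv2.imwrite('pics/f.png',np.hstack([a,b]))
E
```

```text
clock: 4.72
position: [0.6648, 0.0786, 0.201]
eef_rot: [-0.0, 0.163, 0.987, 0.001]
wrist_force: [0.6, 0.2, -0.3]
finger_gap: 0.0
grasp_force: 0.0
scene 4.7167 21.0 0.98 [0.4  0.97 0.48 0.47 0.51 0.58 0.49 0.47 0.24 0.15 0.55 0.54 0.54 0.34
 0.32 0.34 0.33 0.39]
top 4.7667 161.0 1.04 [0.73 0.94 0.44 0.4  0.36 0.39 0.39 0.48 1.04 0.74 0.35 0.26 0.27 0.24
 0.25 0.26 0.38 0.35]
[0.66807495 0.07868349 0.2076667 ] [-0.35  0.58  0.37  1.16 -0.2   1.42  1.23] [[-0.947  0.321  0.011]
 [ 0.321  0.947  0.003]
 [-0.01   0.006 -1.   ]]
```

View pics/f.png

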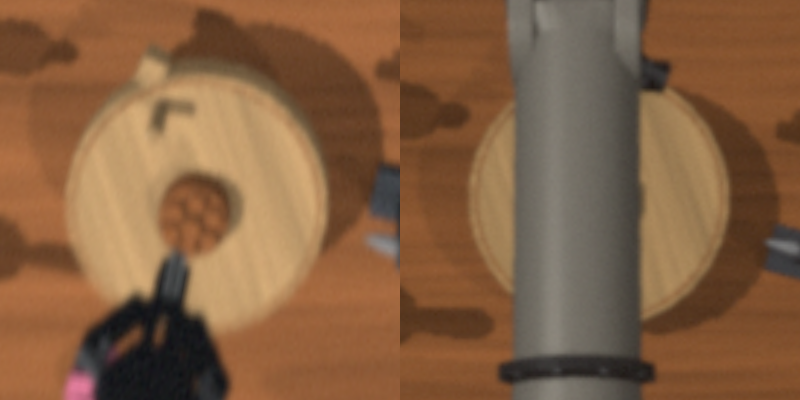

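```bash
python3 - <<'E'
from h import *
for k in range(3):
    t,a,g,s,i,G=ang('scene');print(t,a,g.round(2))
w=wr();cv2.imwrite('pics/w3.png',np.hstack([cv2.resize(rect(w,C,.065,.2),(400,400)),cv2.copyMakeBorder(cv2.resize(w['pixels'][:,:,::-1],(400,250)),0,150,0,0,0)]))
E
```

```text
4.8167 21.0 0.99
4.8667 21.0 0.99
4.9167 21.5 0.98
```

View pics/w3.png

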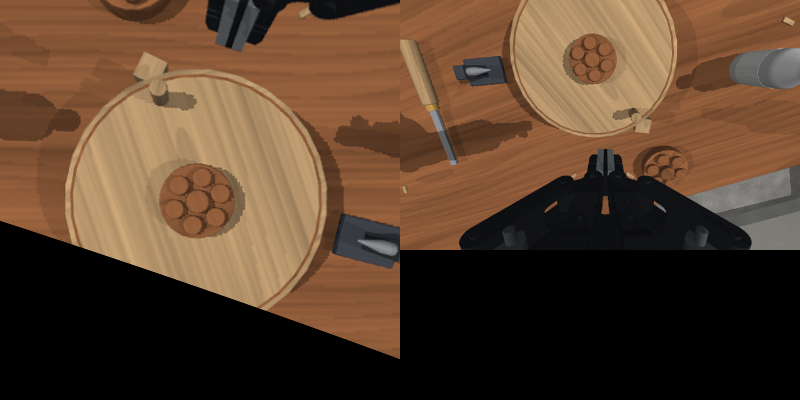

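```bash
python3 - <<'E'
from h import *
s=observe();p=s['position'];M=R.from_quat(s['eef_rot'],scalar_first=True).as_matrix()
tip=p+M@[0,0,.017]
i=get_image('scene');u=proj(i,tip)[0];print(p,u)
uvp=proj(i,[[C[0]+.105*np.cos(.36),C[1]+.105*np.sin(.36),z] for z in(.07,.105)]);print(uvp)
x,y=316,146
im=i['pixels'][:,:,::-1].copy()
for q in [u,*uvp]: cv2.circle(im,tuple(int(v) for v in q.round()),1,(0,255,0),-1)
cv2.imwrite('pics/s5.png',cv2.resize(im[100:250,250:450],(800,600),interpolation=cv2.INTER_NEAREST))
E
```

```text
[0.66400794 0.07762161 0.1985051 ] [342.14665172 186.01614967]
[[356.72642212 212.31035887]
 [357.25545155 204.21168768]]
```

View pics/s5.png

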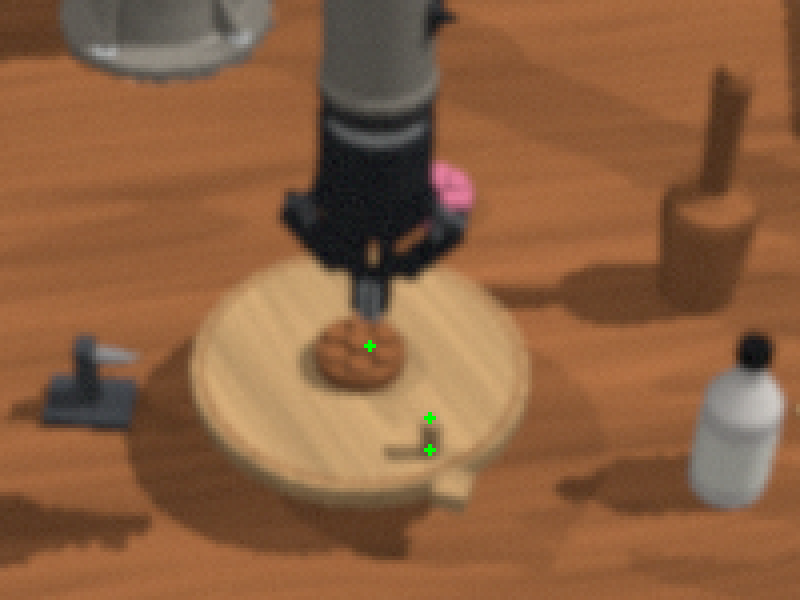

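Picture: the fingertip is really at (370,318) against a predicted (370,346). The tips therefore sit about 27 mm higher than stated and passed over the peg (top at z = 105 mm). I'll return behind the peg and find the true tip height by a light touch on the disc.

```bash
python3 -m inch '[[0.05,0.52,0,0,0,-0.95],[0.05,0.52,0,0,0,-0.95],[0.05,0.52,0,0,0,-0.95],[0.05,0.52,0,0,0,-0.95],[0.05,0.52,0,0,0,-0.95],[0.05,0.52,0,0,0,-0.95],[0,0,1,0,0,0],[0,0,1,0,0,0],[0,0,1,0,0,0],[0,0,1,0,0,0],[0,0,0.5,0,0,0],[0,0,0.3,0,0,0],[0,0,0,0,0,0]]'
python3 -m inch '[[0,0,0.1,0,0,0],[0,0,0,0,0,0]]'
python3 - <<'E'
from h import *
s=observe();p=s['position'];M=R.from_quat(s['eef_rot'],scalar_first=True).as_matrix();print(p,M.round(3)[:, :2],s['wrist_force'])
i=get_image('scene')
im=i['pixels'][:,:,::-1].copy()
for d in (.017,-.01):
  q=proj(i,p+M@[0,0,d])[0];cv2.circle(im,tuple(int(v) for v in q.round()),1,(0,255,0),-1)
cv2.imwrite('pics/s6.png',cv2.resize(im[130:230,300:440],(800,571),interpolation=cv2.INTER_NEAREST))
E
```

```text
clock: 6.15
position: [0.6594, 0.1532, 0.0773]
eef_rot: [-0.002, -0.175, 0.985, -0.0]
wrist_force: [-1.0, -0.7, -0.4]
finger_gap: 0.0003
grasp_force: 0.0
clock: 6.32
position: [0.6622, 0.1535, 0.0787]
eef_rot: [0.001, -0.175, 0.985, 0.0]
wrist_force: [-0.6, 1.0, 0.6]
finger_gap: -0.0001
grasp_force: 0.0
[0.66215701 0.15352133 0.07871385] [[-0.939 -0.345]
 [-0.345  0.939]
 [-0.003 -0.   ]] [-0.55785561  0.98679271  0.64644391]
```

View pics/s6.png

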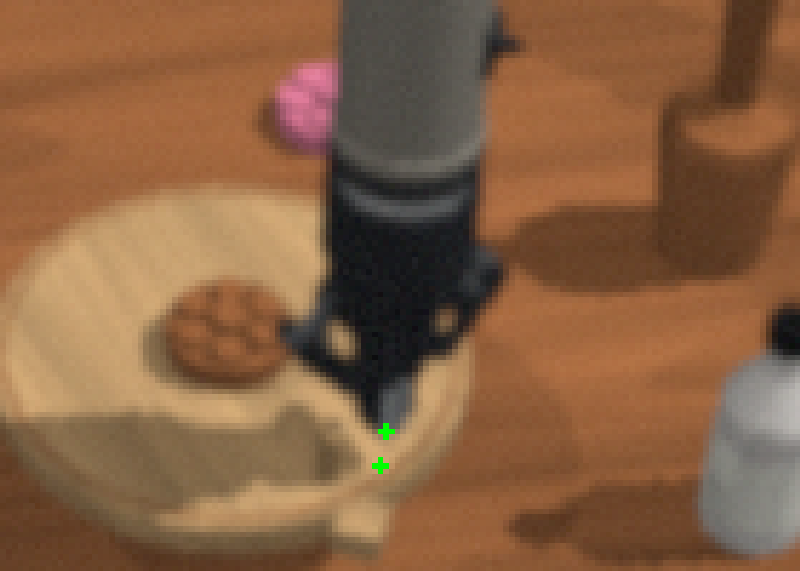

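Picture: the tip at (393,428) matches the mark for 10 mm behind the TCP, so tip z ≈ TCP z + 0.010. Next I'll probe down gently.

```bash
python3 -m inch '[[0,0,0.2,0,0,0],[0,0,0.2,0,0,0],[0,0,0,0,0,0]]' | egrep 'posi|wrist'; for k in 1; do python3 -m inch '[[0,0,0.1,0,0,0],[0,0,0,0,0,0]]' | egrep 'posi|wrist';  python3 -m inch '[[0,0,0.1,0,0,0],[0,0,0,0,0,0]]' | egrep 'posi|wrist'; done
```

```text
position: [0.6604, 0.1532, 0.0665]
wrist_force: [-0.0, -0.5, -0.4]
position: [0.6607, 0.1532, 0.0643]
wrist_force: [-0.7, -0.3, -0.4]
position: [0.6608, 0.1533, 0.0619]
wrist_force: [0.4, -1.4, -0.2]
```

```bash
python3 -m inch '[[0,0,0.08,0,0,0],[0,0,0,0,0,0]]' | egrep 'posi|wrist';  python3 -m inch '[[0,0,0.08,0,0,0],[0,0,0,0,0,0]]' | egrep 'clock|posi|wrist'
```

```text
position: [0.6608, 0.1533, 0.06]
wrist_force: [-0.8, -0.6, 0.8]
clock: 7.28
position: [0.6608, 0.1532, 0.058]
wrist_force: [-0.2, -0.3, 0.1]
```

```bash
for k in 1; do python3 -m inch '[[0,0,0.08,0,0,0],[0,0,0,0,0,0]]' | egrep 'posi|wrist';  python3 -m inch '[[0,0,0.08,0,0,0],[0,0,0,0,0,0]]' | egrep 'clock|posi|wrist'; done
```

```text
position: [0.6616, 0.1528, 0.0575]
wrist_force: [-0.6, -1.5, 4.6]
clock: 7.62
position: [0.6623, 0.152, 0.0575]
wrist_force: [-3.0, -1.6, 10.7]
```

```bash
python3 -m inch '[[0,0,-0.3,0,0,0],[0,0,-0.34,0,0,0],[0,-0.12,0,0,0,0.12],[0,-0.12,0,0,0,0.24],[0,-0.18,0,0,0,0.36],[0,-0.24,0,0,0,0.48],[0,-0.36,0,0,0,0.71],[0,-0.48,0,0,0,0.95],[0,-0.5,0,0,0,0.99],[0,-0.5,0,0,0,0.99],[0,-0.5,0,0,0,0.99],[0,0,0,0,0,0],[0,0,0,0,0,0],[0,0,-1,0,0,0],[0,0,-1,0,0,0]]'
python3 - <<'E'
from h import *
for k in range(4):
    t,a,g,s,i,G=ang('scene');print(t,a,g.round(2))
print(s['position'],R.from_quat(s['eef_rot'],scalar_first=True).as_matrix().round(3)[:,:2])
E
```

```text
clock: 8.87
position: [0.6633, 0.0819, 0.1182]
eef_rot: [-0.003, 0.171, 0.985, -0.0]
wrist_force: [0.5, -0.1, 0.7]
finger_gap: -0.0003
grasp_force: 0.0
8.8667 130.0 0.64
8.9167 130.5 0.63
8.9667 129.5 0.64
9.0167 295.5 0.67
[0.66742439 0.0816531  0.12304251] [[-0.942  0.337]
 [ 0.337  0.942]
 [-0.005  0.004]]
```

```bash
cat >> h.py <<'E'
A=np.radians(np.arange(0,360,.5));RR=np.arange(.137,.150,.002)
def ring(i,c=C):
    P=np.array([[c[0]+q*np.cos(t),c[1]+q*np.sin(t),.06] for t in A for q in RR])
    uv=proj(i,P).astype(np.float32).reshape(len(A),len(RR),2)
    return cv2.remap(i['pixels'],uv,None,cv2.INTER_LINEAR).astype(float).mean(1)
def tooth(name='scene'):
    s=observe();i=get_image(name);v=ring(i);v0=ring(pickle.load(open(name+'.pkl','rb')))
    d=v-v0; wood=(v[:,0]-v[:,2]>25)
    g=np.where(wood,np.minimum(d[:,1],d[:,2]),-20)   # green and blue rise on pale wood
    b=cv2.blur(np.r_[g,g,g][:,None],(1,21))[720:1440,0];k=int(b.argmax())
    w=np.clip(np.roll(g,360-k)[360-20:360+21],0,None);a=np.degrees(A[k])+(w*np.arange(-20,21)).sum()/max(w.sum(),1)*.5
    return s['clock'],(a+180)%360-180,b[k],i,s
E
python3 - <<'E'
from h import *
for n in('scene','top','scene','top'):
    t,a,g,i,s=tooth(n);print(n,t,a.round(1),g.round(1));pickle.dump(i,open(f'L_{n}.pkl','wb'))
E
```

```text
scene 9.0667 -68.4 34.5
top 9.1167 -70.5 46.8
scene 9.1667 -77.7 50.7
top 9.2167 -79.1 45.2
```

```bash
python3 -m inch '[[0.45,0.2,0,0,0,0],[0.45,0.2,0,0,0,0],[0.45,0.2,0,0,0,0],[0.45,0.2,0,0,0,0],[0.45,0.2,0,0,0,0],[0.45,0.2,0,0,0,0],[0.45,0.2,0.4,0,0,0],[0.45,0.2,0.4,0,0,0]]'
python3 - <<'E'
from h import *
for n in('scene','top','scene','top'):
    t,a,g,i,s=tooth(n);print(n,t,a.round(1),g.round(1))
print(s['position'])
a=np.radians(np.arange(-130,-80,.25))
for n in('scene','top'):
    i=pickle.load(open(n+'.pkl','rb'))
    for r in(.172,.176,.180,.185,.19):
        P=np.c_[C[0]+r*np.cos(a),C[1]+r*np.sin(a),np.full(len(a),.06)]
        v=cv2.remap(i['pixels'],proj(i,P).astype(np.float32)[None],None,cv2.INTER_LINEAR)[0].astype(float)
        w=np.clip(v[:,2]-90,0,None)*(v[:,2]>v[:,0]-15)
        print(n,r,w.max().round(),np.degrees((w*a).sum()/max(w.sum(),1e-6)).round(2))
E
```

```text
clock: 9.93
position: [0.5941, 0.149, 0.1008]
eef_rot: [0.001, 0.173, 0.985, 0.0]
wrist_force: [-0.5, 0.3, -0.1]
finger_gap: -0.0001
grasp_force: 0.0
scene 9.9333 -145.6 42.5
top 9.9833 -145.4 42.8
scene 10.0333 -153.6 39.8
top 10.0833 -153.6 43.2
[0.59259243 0.14955483 0.09953467]
scene 0.172 0.0 0.0
scene 0.176 0.0 0.0
scene 0.18 31.0 -104.5
scene 0.185 40.0 -104.83
scene 0.19 44.0 -104.79
top 0.172 0.0 0.0
top 0.176 9.0 -103.77
top 0.18 14.0 -103.73
top 0.185 22.0 -103.77
top 0.19 25.0 -103.8
```

```bash
Z='[[0,0,0,0,0,0],[0,0,0,0,0,0],[0,0,0,0,0,0],[0,0,0,0,0,0],[0,0,0,0,0,0],[0,0,0,0,0,0],[0,0,0,0,0,0],[0,0,0,0,0,0],[0,0,0,0,0,0],[0,0,0,0,0,0],[0,0,0,0,0,0],[0,0,0,0,0,0],[0,0,0,0,0,0],[0,0,0,0,0,0],[0,0,0,0,0,0],[0,0,0,0,0,0],[0,0,0,0,0,0],[0,0,0,0,0,0],[0,0,0,0,0,0],[0,0,0,0,0,0]]'
cat > m.py <<'E'
from h import *
for n in('scene','top','scene','top'):
    t,a,g,i,s=tooth(n);print(n,round(t,3),a.round(1),g.round(1))
E
for k in 1 2 3 4; do python3 -m inch '[[0,0,0,0,0,0],[0,0,0,0,0,0],[0,0,0,0,0,0],[0,0,0,0,0,0],[0,0,0,0,0,0],[0,0,0,0,0,0],[0,0,0,0,0,0],[0,0,0,0,0,0],[0,0,0,0,0,0],[0,0,0,0,0,0],[0,0,0,0,0,0],[0,0,0,0,0,0],[0,0,0,0,0,0],[0,0,0,0,0,0],[0,0,0,0,0,0],[0,0,0,0,0,0],[0,0,0,0,0,0],[0,0,0,0,0,0],[0,0,0,0,0,0],[0,0,0,0,0,0]]' >/dev/null; python3 m.py; done
```

```text
scene 11.8 81.7 42.0
top 11.85 -4.9 2.9
scene 11.9 74.7 40.6
top 11.95 173.2 2.8
scene 13.667 -39.6 43.4
top 13.717 -42.4 43.0
scene 13.767 -45.5 42.5
top 13.817 -47.9 46.4
scene 15.533 -143.5 42.8
top 15.583 -141.0 42.8
scene 15.633 -147.9 43.0
top 15.683 -145.6 42.5
scene 17.4 -160.3 3.5
top 17.45 -22.6 2.7
scene 17.5 -162.3 4.1
top 17.55 173.4 3.2
```

```bash
for k in 1 2; do python3 -m inch '[[0,0,0,0,0,0],[0,0,0,0,0,0],[0,0,0,0,0,0],[0,0,0,0,0,0],[0,0,0,0,0,0],[0,0,0,0,0,0],[0,0,0,0,0,0],[0,0,0,0,0,0],[0,0,0,0,0,0],[0,0,0,0,0,0],[0,0,0,0,0,0],[0,0,0,0,0,0],[0,0,0,0,0,0],[0,0,0,0,0,0],[0,0,0,0,0,0],[0,0,0,0,0,0]]' >/dev/null; python3 m.py; done
```

```text
scene 18.933 91.1 38.8
top 18.983 -17.5 2.9
scene 19.033 88.3 41.0
top 19.083 -17.5 3.4
scene 20.467 48.6 47.8
top 20.517 -13.5 3.1
scene 20.567 46.3 47.3
top 20.617 -12.6 3.0
```

```bash
python3 -m inch '[[0,0,0,0,0,0],[0,0,0,0,0,0],[0,0,0,0,0,0],[0,0,0,0,0,0],[0,0,0,0,0,0],[0,0,0,0,0,0],[0,0,0,0,0,0],[0,0,0,0,0,0],[0,0,0,0,0,0],[0,0,0,0,0,0],[0,0,0,0,0,0],[0,0,0,0,0,0],[0,0,0,0,0,0],[0,0,0,0,0,0],[0,0,0,0,0,0],[0,0,0,0,0,0]]' >/dev/null; python3 m.py
python3 - <<'E'
import numpy as np
from scipy.optimize import least_squares
from scipy.integrate import solve_ivp
d=[(9.067,-68.4),(9.167,-77.7),(9.933,-145.6),(10.033,-153.6),(11.8,81.7-360),(11.9,74.7-360),(13.667,-399.6),(13.767,-405.5),(15.533,-503.5),(15.633,-507.9),(18.933,91.1-720),(19.033,88.3-720),(20.467,48.6-720),(20.567,46.3-720)]
t,a=np.array(d).T
f=lambda p,T:solve_ivp(lambda t,y:[y[1],p[2]+p[3]*-y[1]+p[4]*y[1]**2*0],(9,max(T)),[p[0],p[1]],t_eval=T,rtol=1e-8).y[0]
r=least_squares(lambda p:f(p,t)-a,[-65,-90,1,.08,0]);p=r.x;print(p,r.fun.round(1))
w=p[1]
for T in(21,22,24,26,28,30):
    s=solve_ivp(lambda t,y:[y[1],p[2]-p[3]*y[1]],(9,T),[p[0],p[1]]).y[:,-1];print(T,s[0]+720,s[1])
E
```

```text
scene 22.0 12.0 35.0
top 22.05 9.2 30.3
scene 22.1 10.6 40.9
top 22.15 8.0 34.9
[-6.46798529e+01 -8.56263840e+01  5.08993070e+00  9.95949918e-03
  0.00000000e+00] [-2.  -1.2  3.6  3.6 -3.1 -2.9 -1.  -0.9  3.5  3.2 -2.6 -2.7  1.1  1.3]
21 39.13150398949881 -18.410285219371477
22 23.349131266478025 -13.163169986442389
24 7.395862007338792 -2.824422004897343
26 11.915512248262644 7.310425951633857
28 36.50431840912756 17.245395166197135
30 80.7664831150471 26.98442758242392
```

The disc will stop short of the pointer at about -40°, so I'll flick again. The finger moves over and behind the peg while the disc runs down.

```bash
python3 -m inch '[[0,0,-0.4,0,0,0],[-0.43,-0.25,-0.2,0,0,0],[-0.43,-0.25,0,0,0,0],[-0.43,-0.25,0,0,0,0],[-0.43,-0.25,0,0,0,0],[-0.43,-0.25,0,0,0,0],[-0.43,-0.25,0,0,0,0],[-0.43,-0.25,0,0,0,0],[-0.43,-0.25,0,0,0,0],[-0.43,-0.25,0,0,0,0],[-0.43,-0.25,0,0,0,0],[0,0,0,0,0,0.95],[0,0,0,0,0,0.95],[0,0,0,0,0,0.95],[0,0,0,0,0,0],[0,0,0,0,0,0]]' | egrep 'clock|posi|eef'; python3 m.py
```

```text
clock: 23.53
position: [0.6743, 0.0524, 0.1151]
eef_rot: [-0.0, 0.337, 0.942, -0.0]
scene 23.533 -10.9 50.0
top 23.583 79.2 3.5
scene 23.633 -12.3 50.5
top 23.683 45.2 3.7
```

```bash
python3 -m inch '[[0,0,0,0,0,0],[0,0,0,0,0,0],[0,0,0,0,0,0],[0,0,0,0,0,0],[0,0,0,0,0,0],[0,0,0,0,0,0],[0,0,0,0,0,0],[0,0,0,0,0,0],[0,0,0,0,0,0],[0,0,0,0,0,0],[0,0,0,0,0,0],[0,0,0,0,0,0],[0,0,0,0,0,0],[0,0,0,0,0,0],[0,0,0,0,0,0],[0,0,0,0,0,0],[0,0,0,0,0,0],[0,0,0,0,0,0],[0,0,0,0,0,0],[0,0,0,0,0,0]]' | egrep 'clock|posi|eef'; python3 m.py;python3 -m inch '[[0,0,0,0,0,0],[0,0,0,0,0,0],[0,0,0,0,0,0],[0,0,0,0,0,0],[0,0,0,0,0,0],[0,0,0,0,0,0],[0,0,0,0,0,0],[0,0,0,0,0,0],[0,0,0,0,0,0],[0,0,0,0,0,0]]' | egrep 'clock|posi|eef'; python3 m.py
```

```text
clock: 25.4
position: [0.674, 0.0526, 0.1154]
eef_rot: [0.0, 0.338, 0.941, 0.0]
scene 25.4 -30.4 46.5
top 25.45 -33.5 26.1
scene 25.5 -31.1 45.6
top 25.55 -33.8 28.1
clock: 26.43
position: [0.674, 0.0526, 0.1154]
eef_rot: [0.0, 0.338, 0.941, -0.0]
scene 26.433 -36.4 42.1
top 26.483 -36.7 26.4
scene 26.533 -36.7 40.8
top 26.583 -36.9 25.9
```

```bash
python3 -m inch '[[0,0,0.6,0,0,0],[0,0,0.6,0,0,0],[0,0,0.62,0,0,0],[0,-0.2,0,0,0,0.1],[0,-0.2,0,0,0,0.3],[0,-0.2,0,0,0,0.4],[0,-0.25,0,0,0,0.5],[0,-0.32,0,0,0,0.63],[0,-0.4,0,0,0,0.79],[0,-0.4,0,0,0,0.79],[0,-0.4,0,0,0,0.79],[0,-0.4,0,0,0,0.79],[0,0,0,0,0,0],[0,0,0,0,0,0],[0,0,-1,0,0,0],[0,0,-0.8,0,0,0]]'
python3 m.py; python3 - <<'E'
from bench import *
from scipy.spatial.transform import Rotation as R
s=observe();print(s['position'],R.from_quat(s['eef_rot'],scalar_first=True).as_matrix().round(3)[:,:2])
E
```

```text
clock: 27.97
position: [0.619, 0.013, 0.1151]
eef_rot: [-0.001, 0.604, 0.797, -0.0]
wrist_force: [1.2, 0.2, 0.0]
finger_gap: -0.0002
grasp_force: 0.0
scene 27.967 -97.7 53.4
top 28.017 -97.0 44.7
scene 28.067 -104.7 53.4
top 28.117 -103.8 44.8
[0.62016729 0.01262473 0.11567697] [[-0.269  0.963]
 [ 0.963  0.269]
 [-0.     0.002]]
```

```bash
python3 -m inch '[[0.58,0.15,0,0,0,0],[0.58,0.15,0,0,0,0],[0.58,0.15,0,0,0,0],[0.58,0.15,0,0,0,0],[0.58,0.15,0,0,0,0],[0.58,0.15,0,0,0,0],[0.58,0.15,0,0,0,0],[0.58,0.15,0,0,0,0],[0,0,0,0,0,0],[0,0,0,0,0,0],[0,0,0,0,0,0],[0,0,0,0,0,0],[0,0,0,0,0,0],[0,0,0,0,0,0],[0,0,0,0,0,0],[0,0,0,0,0,0],[0,0,0,0,0,0],[0,0,0,0,0,0],[0,0,0,0,0,0],[0,0,0,0,0,0]]' | egrep 'clock|posi|eef'; python3 m.py;python3 -m inch '[[0,0,0,0,0,0],[0,0,0,0,0,0],[0,0,0,0,0,0],[0,0,0,0,0,0],[0,0,0,0,0,0],[0,0,0,0,0,0],[0,0,0,0,0,0],[0,0,0,0,0,0],[0,0,0,0,0,0],[0,0,0,0,0,0],[0,0,0,0,0,0],[0,0,0,0,0,0],[0,0,0,0,0,0],[0,0,0,0,0,0],[0,0,0,0,0,0],[0,0,0,0,0,0],[0,0,0,0,0,0],[0,0,0,0,0,0],[0,0,0,0,0,0],[0,0,0,0,0,0]]' | egrep 'clock|posi|eef'; python3 m.py
```

```text
clock: 29.83
position: [0.617, 0.1321, 0.1149]
eef_rot: [0.0, 0.605, 0.796, 0.0]
scene 29.833 97.7 3.2
top 29.883 -5.2 3.1
scene 29.933 -159.5 4.7
top 29.983 168.7 3.6
clock: 31.7
position: [0.617, 0.132, 0.1149]
eef_rot: [0.0, 0.605, 0.796, 0.0]
scene 31.7 56.4 43.4
top 31.75 178.5 3.3
scene 31.8 51.6 47.4
top 31.85 -1.3 3.3
```

```bash
python3 -m inch '[[0,0,0,0,0,0],[0,0,0,0,0,0],[0,0,0,0,0,0],[0,0,0,0,0,0],[0,0,0,0,0,0],[0,0,0,0,0,0],[0,0,0,0,0,0],[0,0,0,0,0,0],[0,0,0,0,0,0],[0,0,0,0,0,0],[0,0,0.5,0,0,0],[0,0,0.5,0,0,0],[0,0,0.5,0,0,0],[0,0,0.4,0,0,0],[0,0,0.24,0,0,0],[0,0,0,0,0,0]]' | egrep 'clock|posi|wrist'; python3 m.py; python3 -m inch '[[0,0,0,0,0,0],[0,0,0,0,0,0],[0,0,0,0,0,0],[0,0,0,0,0,0],[0,0,0,0,0,0],[0,0,0,0,0,0]]' | egrep 'clock|posi|wrist'; python3 m.py
```

```text
clock: 33.23
position: [0.6153, 0.1318, 0.0587]
wrist_force: [-0.6, 0.3, -0.4]
scene 33.233 -9.8 49.4
top 33.283 -12.6 38.8
scene 33.333 -13.4 49.5
top 33.383 -15.8 39.0
clock: 33.93
position: [0.6171, 0.1321, 0.0614]
wrist_force: [0.1, 0.5, 0.1]
scene 33.933 -32.9 43.9
top 33.983 -34.9 39.1
scene 34.033 -36.1 42.4
top 34.083 -37.9 40.9
```

```bash
python3 -m inch '[[0,0,0.07,0,0,0],[0,0,0,0,0,0],[0,0,0,0,0,0],[0,0,0,0,0,0],[0,0,0,0,0,0],[0,0,0,0,0,0],[0,0,0,0,0,0],[0,0,0,0,0,0],[0,0,0,0,0,0],[0,0,0,0,0,0],[0,0,0,0,0,0],[0,0,0,0,0,0],[0,0,0,0,0,0],[0,0,0,0,0,0],[0,0,0,0,0,0],[0,0,0,0,0,0],[0,0,0,0,0,0]]' | egrep 'clock|posi|wrist'; python3 m.py
```

```text
clock: 35.55
position: [0.617, 0.132, 0.0596]
wrist_force: [1.1, 0.2, -0.8]
scene 35.55 -78.9 29.5
top 35.6 -78.9 24.5
scene 35.65 -81.1 30.2
top 35.7 -81.3 24.4
```

```bash
python3 -m inch '[[0,0,0,0,0,0],[0,0,0,0,0,0],[0,0,0,0,0,0],[0,0,0,0,0,0],[0,0,0,0,0,0],[0,0,0,0,0,0],[0,0,0,0,0,0]]' | egrep 'clock|posi|wrist'; python3 m.py
```

```text
clock: 36.33
position: [0.617, 0.132, 0.0596]
wrist_force: [-0.4, -0.6, 0.7]
scene 36.333 -100.1 51.2
top 36.383 -97.1 41.7
scene 36.433 -102.1 53.2
top 36.483 -98.8 43.9
```

```bash
python3 -m inch '[[0,0,0,0,0,0],[0,0,0.2,0,0,0],[0,0,0,0,0,0],[0,0,0,0,0,0],[0,0,0,0,0,0]]' | egrep 'clock|posi|wrist'; python3 m.py
python3 - <<'E'
from h import *
i=get_image('top');j=get_image('scene')
out=[]
for k,z in((i,.07),(j,.07)):
    out.append(cv2.resize(rect(k,C+[-.045,-.11],z,.08,.0004),(400,400)))
cv2.imwrite('pics/end.png',np.hstack(out))
E
```

```text
clock: 36.95
position: [0.6192, 0.131, 0.0575]
wrist_force: [-1.3, -1.1, 10.6]
scene 36.95 -108.3 50.1
top 37.0 -104.1 44.3
scene 37.05 -108.4 49.9
top 37.1 -104.1 44.3
```

View pics/end.png

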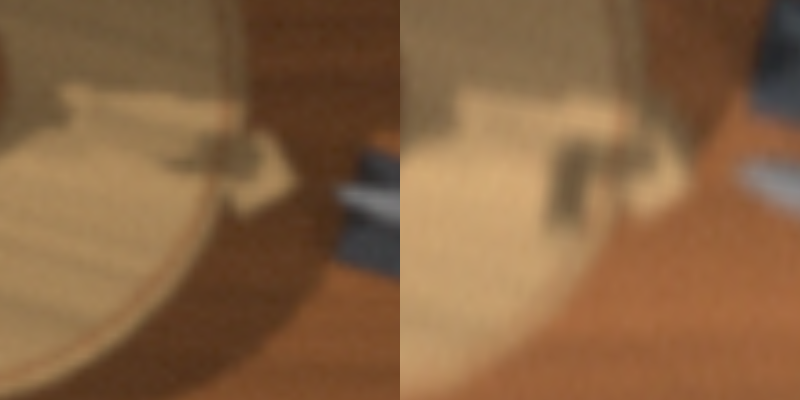

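Picture: the disc is at rest with the tooth tip at (298,180) in line with the cone tip at (337,187). The top camera gives the tooth at -104.1° and the pointer at -103.8°, and the finger presses with about 10 N.

```bash
python3 -c "
from bench import *
print(finish_job())"
```

```text
the job is handed in; nothing more can be done
None
```

The job is handed in at about 37 s: the disc was spun by its peg, coasted untouched for about 8.5 s, then braked while turning, and the fingertip is holding it with about 10 N, the tooth within roughly half a degree of the pointer (top camera; the scene view was too ambiguous to confirm), after one push that missed the peg and an earlier spin that was going to stop short of the pointer.

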